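# Tip a gate tray of fired test bars into a crate

### The arm

A 6-joint arm with a two-finger parallel gripper is mounted at the origin on the work surface. World frame = base frame: x ahead of the robot, y to its left, z up, the work surface at z = 0. Lengths are in m, angles in rad, forces in N, time in s.
With the tool pointing down it reaches from about 0.35 to 0.725 m from the base axis. Payload 4.3 kg.
Tool frame: the origin (TCP) lies at the very end of the fingers, on their centre line; the grasp point (between the pads) lies 19 mm behind it; x points along the fingers, y is the direction in which the jaws open and shut, and the axes are right-handed (so a half turn about x gives the same grasp; the last joint's range is limited). The gripper opens to 85 mm and grips with 20 to 120 N. Pads are 22 mm wide; open, the fingers measure 114 mm over their backs; the gripper's body (76 mm by 85 mm) begins 54 mm behind the grasp point. The pads swing forward as they close: fully open they stand 13 mm farther back than shut.
Start: joints at [-1.403, 0.377, 0.081, 1.274, 0, 1.46], TCP at [0.158, -0.553, 0.231] pointing down, gripper open.
Joint ranges: [-2.72, 2.72], [-0.84, 1.66], [-1.02, 1.22], [-1.77, 2.12], [-1.37, 1.28], [-3.14, 3.14]. Speed limits (rad/s): [2.57, 2.57, 3.14, 3.14, 3.14, 3.14].

### API

Orientations are given as a 3x3 rotation matrix whose columns are the frame's x, y, z axes.
In Python, from bench import robot, vision gives the robot as it stands.
- The arm moves only by the tool move_arm, never from a script. Its argument "deltas" is a list of rows, each an object of numbers: "gripper": the opening, from 0 (shut) to 1 (fully open); "dx", "dy", "dz": the shift along the tool's x, y, z in m; "roll": the turn about the tool's x in rad. A call has 1 to 8 rows; each row shifts and turns the commanded pose from where the row before left it, along the tool's axes as they then stand; what a row does not reach is not made up. A row lasts 1/10 s, in which the tool goes at most 50 mm and 8.59 degrees, less where a joint would pass 70% of its speed; a pose out of reach is approached as far as the arm can. A call is refused whole if a number of a shift passes 0.05 or a number of a turn 0.15, either way. A call with a gripper value outside its range is refused whole. The fingers move at their own pace and stop on an object; "newtons" is the grip in N (left out, the last holds). Time passes only in rows, so rows that do not move let the fingers close. It gives the time, the measured TCP pose, the force and the opening at its end, in the units of the state.
- robot.sense(): the state, without advancing time (a new reading comes with each control period).
- vision.grab_frame(name): name is "scene" or "top" or "wrist"; returns a dict with "frame" (480x640x3 uint8, red, green, blue), "z_map" (480x640 float32, m along the optical axis (not along the pixel's ray), 0 where there is no reading), "intrinsics" (3x3 intrinsics, pixels), "extrinsics" (4x4, takes a point from world to camera coordinates). Camera axes: x right, y up, looking along -z (the intrinsics and any distortion apply to the point x, -y, -z); pixel columns grow to the right and rows downward; lengths in m; the calibration is good to about 2 mm. A picture is of the moment at which its call begins.
- robot.hand_in(): hands the job in, once; it reports no verdict.
The state is a dict: "t": time; "qpos": joint angles; "qvel": joint speeds; "joint_torque": joint torques, N m; "ee_pos": TCP position; "orientation": TCP orientation; "wrist_force": force on the tool from outside, world axes, zero at the start; "moment": the same for the moment, N m; "width": finger opening in m.
Only numpy, scipy, OpenCV 4.12 (cv2) and the standard library are available. Lean on these libraries where they do the work, as an engineer would, in place of code of your own. Each camera call takes 0.05 s, during which the arm holds its last target.

### The job

Lower the hinged end gate of the aluminium tipping tray all the way down, then lift the tray by its grip tab so that all three clay test bars slide out over the lowered gate into the wooden crate. Tip slowly, do not touch the bars or force the gate, then set the tray gently back down level and let go, leaving the gate down. Leave the crate, the pot, the tape roll and the jar where they stand.

Things in the scene. Friction and masses are not known exactly. Their poses are not given: they have to be found in the camera images.
- stand: Fixed plywood tipping stand on the table, carrying the tray; position and yaw differ each time. Origin on the table right below the middle of the hinge line; x along the hinge line, y out of the gate end towards the crate, z up. Base 200 mm wide; cheeks 15 mm thick beside the hinge at x = +-84 mm, 150 mm high
- hinge (a point): Middle of the hinge line, 140 mm above the table; tray and gate both swing about it. Axes turn with the tray: x across, y out of the gate end, z up when level. In them the tray, an open aluminium box 130 mm wide, lies at y = -180 to 0 mm, floor top at z = 2 mm, side and rear walls 5 mm thick up to z = 45 mm
- tray (a joint): tip angle of the tray in rad: 0 level, resting on its stand; grows as the tab end is lifted; stop at 0.8. Falls back if let go. Lifting takes about 5 N at the tab, less once bars have left. The bars start to slide at an unknown angle, about 0.4 to 0.65 rad. Slowly means below 1.5 rad/s
- tab (a point): Grip point of the black grip tab on the tray's rear end, at (0, -212, 71) mm in the tray's axes, which it shares. A plate 60 wide (x), 10 thick, 75 mm long, rigid with the tray, leaning 35 degrees outwards from the tray's z: long direction (0, -0.574, 0.819), thickness (0, 0.819, 0.574). The point is at mid thickness, 25 mm below its upper end. Pinch across the thickness, hand tilted to suit
- gate (a joint): swing of the gate relative to the tray in rad: 0 closed (upright; it may start up to 0.12 rad ajar), grows as its top swings out and down; stop at 1.75, 10 degrees past the tray floor's plane. Stiff (about 5 N at the top edge, 7 N lower down); stays where it is left. Lowered means at least 1.5. Forcing means over 40 N
- gate_top (a point): Middle of the gate's free (top) edge. Plate 136 wide, 6 mm thick, reaching 62 mm from the hinge line, so 17 mm above the tray walls when closed; an 8 mm bead runs along its outer edge. Axes turn with the gate: z from hinge to free edge, y the outer face's normal; the inner face is 3 mm to the -y side. Can be pushed outwards from inside the tray, then down
- crate: Open wooden crate 200 x 200 mm, 65 mm high, walls and floor 6 mm, loose, 1.6 kg, in front of the gate end with its near wall 13 to 28 mm beyond the hinge line, lower than the tray; origin under its centre
- bar1: Fired terracotta test bar 75 x 36 x 18 mm, lying flat in the tray, long along the tray; origin at the centre of its underside
- bar2: Like bar1, beside it
- bar3: Same size, lying behind the two others, long across the tray
- pot: Square terracotta pot 75 x 75 x 85 mm, bystander; origin under its centre
- tape: Roll of blue tape lying flat, 100 mm across, 24 mm high, bystander; origin under its centre
- jar: Clear plastic jar 64 mm across, 85 mm high, bystander; origin under its centre

How it is judged:
By the outcome, as a careful person would: the job done as asked, in the order asked, and still so for the second after the job is handed in, with the robot touching nothing.
It also fails if it takes over 61 s, if anything falls off the work surface, if the arm or the gripper's body presses on something with over 40 N, if the wrist force passes 120 N, or if a joint passes its speed limit or range.

## Working session

There is one attempt and no reset: what is moved stays moved. The work goes in short steps, Python scripts to look and compute and a tool call to move; the robot and the scene stay as the last step left them, time stands still between calls to the robot, and variables do not carry over. Pictures are saved under pics/ and viewed, and the job is handed in when it is done.

Besides the shell and the picture viewer there is one more tool, called as name(argument=value, ...) on one line, values as JSON. move_arm: Moves the arm, as the interface text tells. Its arguments: {"type":"object","properties":{"deltas":{"type":"array","items":{"type":"object","properties":{"gripper":{"type":"number"},"dx":{"type":"number"},"dy":{"type":"number"},"dz":{"type":"number"},"roll":{"type":"number"}}}},"newtons":{"type":"number"}},"required":["deltas"]}

```bash
mkdir -p pics; ls; cat > h.py <<'E'
import numpy as np, cv2
from bench import robot, vision
def grab(n,save=None):
    f=vision.grab_frame(n)
    if save: cv2.imwrite('pics/'+save,f['frame'][:,:,::-1])
    return f
E
python3 - <<'E'
from h import *
print(robot.sense())
for n in ['scene','top','wrist']:
    f=grab(n,n+'1.png'); print(n,f['intrinsics'].tolist(),f['extrinsics'].round(4).tolist(),[k for k in f])
    np.savez('f_'+n+'1.npz',**f)
E
```

```text
pics
{'t': 0.0, 'qpos': array([-1.40333491e+00,  3.78093623e-01,  7.96369201e-02,  1.27444087e+00,
       -1.07982987e-05,  1.46050182e+00]), 'qvel': array([ 0.00028755, -0.00068593,  0.00052046, -0.00118132,  0.00065913,
        0.00041396]), 'joint_torque': array([ 2.80511249e-04, -4.63609242e+01,  2.69871980e+01,  2.09276564e-02,
        1.69238838e-04, -9.59304231e-06]), 'ee_pos': array([ 0.15755714, -0.55229508,  0.23034774]), 'orientation': array([[-3.60881765e-04,  2.74197900e-01, -9.61673220e-01],
       [ 2.07004743e-03, -9.61671017e-01, -2.74198048e-01],
       [-9.99997792e-01, -2.08966225e-03, -2.20553124e-04]]), 'wrist_force': array([-0.02639577, -0.03657007, -0.30555941]), 'moment': array([ 0.02198299,  0.02960819, -0.02278675]), 'width': 0.08525020175848821}
scene [[468.6161712905125, 0.0, 322.71019110476317], [0.0, 468.6161712905125, 235.74079934026662], [0.0, 0.0, 1.0]] [[-0.5648, 0.8252, 0.0008, 0.3044], [-0.5663, -0.3884, 0.727, 0.2407], [0.6002, 0.4101, 0.6867, -1.2122], [0.0, 0.0, 0.0, 1.0]] ['frame', 'z_map', 'intrinsics', 'extrinsics']
top [[601.2449291859317, 0.0, 312.1036201007504], [0.0, 601.2449291859317, 246.64274080446407], [0.0, 0.0, 1.0]] [[-0.0321, -0.9995, 0.004, 0.0298], [0.9787, -0.0306, 0.2028, -0.5907], [-0.2026, 0.0104, 0.9792, -1.1239], [0.0, 0.0, 0.0, 1.0]] ['frame', 'z_map', 'intrinsics', 'extrinsics']
wrist [[335.25692120279206, 0.0, 326.7495590781144], [0.0, 335.25692120279206, 240.75806823869982], [0.0, 0.0, 1.0]] [[0.2741, -0.9617, -0.0024, -0.5743], [0.9258, 0.2645, -0.27, 0.0355], [0.2603, 0.0717, 0.9629, -0.3791], [0.0, 0.0, 0.0, 1.0]] ['frame', 'z_map', 'intrinsics', 'extrinsics']
```

View pics/scene1.png

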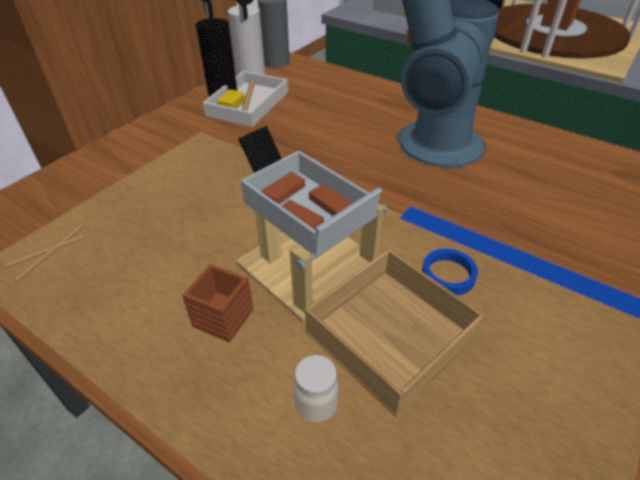

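View pics/top1.png

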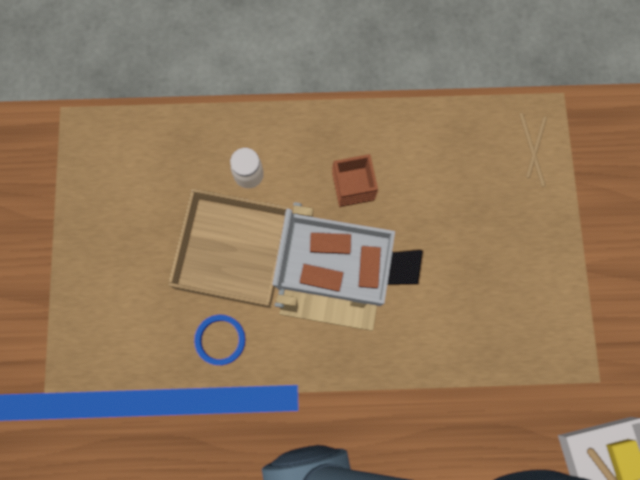

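View pics/wrist1.png

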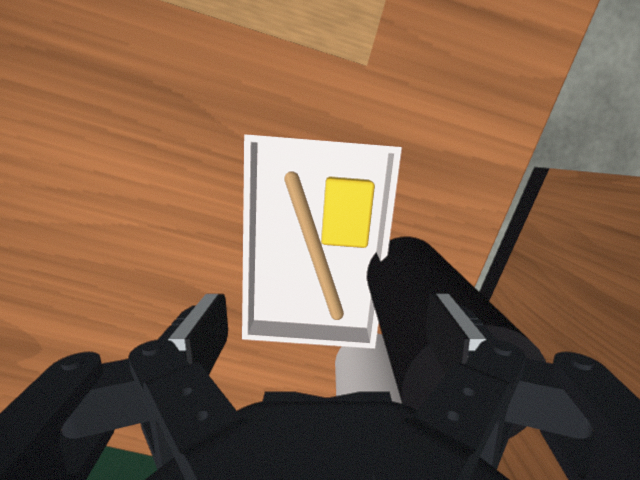

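The scene view shows the tray on its stand, with the gate end towards the crate (top view: gate near (283,248), tab at (405,267), bars inside). Next I fit the stand pose.

```bash
cat >> h.py <<'E'
def cloud(f):
    z=f['z_map'];K=f['intrinsics'];E=f['extrinsics']
    v,u=np.mgrid[0:480,0:640]
    p=np.stack([(u-K[0,2])/K[0,0]*z,-(v-K[1,2])/K[1,1]*z,-z],-1)
    P=(p-E[:3,3])@E[:3,:3]
    P[z<=0]=np.nan
    return P
def proj(f,p):
    K=f['intrinsics'];E=f['extrinsics'];c=np.atleast_2d(p)@E[:3,:3].T+E[:3,3]
    return np.stack([K[0,2]+K[0,0]*c[:,0]/-c[:,2],K[1,2]-K[1,1]*c[:,1]/-c[:,2]],-1)
E
python3 - <<'E'
from h import *
for n in ['top','scene']:
    f=dict(np.load(f'f_{n}1.npz')); P=cloud(f)
    rgb=f['frame'].astype(int); 
    hsv=cv2.cvtColor(f['frame'],cv2.COLOR_RGB2HSV)
    reg=(P[...,0]>0.3)&(P[...,0]<0.75)&(abs(P[...,1])<0.35)
    print(n,'table z',np.nanmedian(P[...,2][reg&(P[...,2]<.03)]))
    # tab black
    m=reg&(P[...,2]>0.1)&(P[...,2]<0.28)&(hsv[...,2]<60)
    m=cv2.morphologyEx(m.astype(np.uint8),cv2.MORPH_OPEN,np.ones((3,3)))>0
    q=P[m]; print('tab',m.sum(),q.mean(0).round(4),q.min(0).round(3),q.max(0).round(3))
    r=cv2.minAreaRect(q[:,:2].astype(np.float32)*1000);print(r)
    # rim of tray walls z≈.185
    m=reg&(abs(P[...,2]-.185)<.004)&(hsv[...,1]<60)
    r=cv2.minAreaRect(P[m][:,:2].astype(np.float32)*1000);print('rim',m.sum(),r,cv2.boxPoints(r).round(0).tolist())
    m=reg&(P[...,2]>.193)&(P[...,2]<.21)&(hsv[...,1]<60)
    q=P[m]; r=cv2.minAreaRect(q[:,:2].astype(np.float32)*1000);print('gate top',m.sum(),q[:,2].max(),r,cv2.boxPoints(r).round(0).tolist())
    # bars
    m=reg&(hsv[...,1]>120)&((hsv[...,0]<9)|(hsv[...,0]>172))&(P[...,2]>.15)&(P[...,2]<.175)
    k,l,s,c=cv2.connectedComponentsWithStats(m.astype(np.uint8))
    for i in range(1,k):
        if s[i,4]>80:
            q=P[l==i];print('bar',s[i,4],q[:,2].mean().round(4),cv2.minAreaRect(q[:,:2].astype(np.float32)*1000))
E
```

```text
top table z 0.00041910232720726234
tab 927 [ 0.5199 -0.1445  0.2086] [ 0.489 -0.17   0.175] [ 0.55  -0.12   0.236]
((519.9603271484375, -144.3651123046875), (42.32512283325195, 57.23936462402344), 77.87606048583984)
rim 958 ((543.0858764648438, -34.725547790527344), (200.9662628173828, 134.11082458496094), 78.126953125) [[457.0, -119.0], [588.0, -147.0], [629.0, 50.0], [498.0, 77.0]]
gate top 686 0.20996268611756144 ((543.39990234375, -39.347251892089844), (221.58164978027344, 135.97821044921875), 78.41326141357422) [[455.0, -134.0], [588.0, -162.0], [632.0, 56.0], [499.0, 83.0]]
scene table z 0.00243805033380066
tab 1075 [ 0.5237 -0.143   0.209 ] [ 0.491 -0.166  0.183] [ 0.554 -0.121  0.234]
((522.4918823242188, -142.3647003173828), (38.01970672607422, 60.2992057800293), 78.03931427001953)
rim 1312 ((545.0126342773438, -32.63096618652344), (204.624267578125, 136.2635040283203), 78.73023986816406) [[458.0, -120.0], [592.0, -146.0], [632.0, 54.0], [498.0, 81.0]]
gate top 810 0.20993389177517544 ((544.670166015625, -37.37670135498047), (222.4737091064453, 137.13653564453125), 79.08045959472656) [[456.0, -134.0], [591.0, -160.0], [633.0, 59.0], [498.0, 85.0]]
```

```bash
python3 - <<'E'
from h import *
a=np.deg2rad(78.3); ys=np.array([np.cos(a),np.sin(a)]); xs=np.array([ys[1],-ys[0]])
for n in ['top','scene']:
    f=dict(np.load(f'f_{n}1.npz')); P=cloud(f); hsv=cv2.cvtColor(f['frame'],cv2.COLOR_RGB2HSV)
    X=P[...,:2]@xs; Y=P[...,:2]@ys; Z=P[...,2]
    T=np.array([.52,-.1445]); 
    reg=(abs(X-T@xs)<.09)&(Y>T@ys-.05)&(Y<T@ys+.5)
    print(n,'tab center X,Y',T@xs,T@ys)
    g=reg&(hsv[...,1]<70)&(Y>T@ys+.15)
    for lo in np.arange(.15,.215,.006):
        m=g&(Z>lo)&(Z<lo+.006)&(Y>T@ys+.18)
        if m.sum()>8: print('%.3f'%lo,m.sum(),'Y',np.percentile(Y[m],[2,50,98]).round(4),'X',np.percentile(X[m],[1,99]).round(4))
    # side walls: X extents of rim in middle, Y-rear
    m=(abs(Z-.185)<.004)&(hsv[...,1]<60)&(Y>T@ys+.06)&(Y<T@ys+.16)&(abs(X-T@xs)<.1)
    print('rim X',np.percentile(X[m],[1,5,50,95,99]).round(4))
    m=(abs(Z-.185)<.004)&(hsv[...,1]<60)&(abs(X-T@xs)<.04)&(Y<T@ys+.1)
    if m.sum(): print('rear rim Y',np.percentile(Y[m],[2,50,98]).round(4))
    m=reg&(hsv[...,1]>120)&((hsv[...,0]<12)|(hsv[...,0]>170))&(Z>.148)&(Z<.18)
    k,l,s,c=cv2.connectedComponentsWithStats(m.astype(np.uint8))
    for i in range(1,k):
        if s[i,4]>50:
            q=l==i;print('bar',s[i,4],np.median(Z[q]),X[q].min(),X[q].max(),Y[q].min(),Y[q].max())
    # crate: z~.065
    m=(abs(Z-.065)<.004)&(Y>T@ys+.2)&(abs(X-T@xs)<.15)
    r=cv2.minAreaRect(np.stack([X[m],Y[m]],-1).astype(np.float32)*1000);print('crate',m.sum(),r)
E
```

```text
top tab center X,Y 0.5384986257023342 -0.036048302549458636
0.150 58 Y [0.1449 0.1694 0.1703] X [0.4733 0.6066]
0.156 55 Y [0.1466 0.17   0.1707] X [0.4735 0.6033]
0.162 54 Y [0.1449 0.1705 0.1714] X [0.4723 0.6023]
0.168 54 Y [0.1465 0.171  0.1736] X [0.4723 0.6065]
0.174 61 Y [0.146  0.1714 0.1722] X [0.473  0.6004]
0.180 118 Y [0.1445 0.1621 0.1728] X [0.4726 0.6051]
0.186 56 Y [0.1477 0.1726 0.1733] X [0.4737 0.6072]
0.192 70 Y [0.1726 0.1736 0.1823] X [0.4719 0.6046]
0.198 329 Y [0.1735 0.1777 0.1821] X [0.4731 0.6069]
0.204 44 Y [0.1754 0.1782 0.181 ] X [0.4765 0.6013]
rim X [0.4748 0.4753 0.4802 0.6046 0.605 ]
rear rim Y [-0.0232 -0.0122 -0.0073]
bar 685 0.15878975474132817 0.5486326123343135 0.5891573961881784 0.06145526991402755 0.13196297846061142
bar 677 0.1588976822900697 0.5022937172874593 0.5745919411858313 0.0022032606926346374 0.038615039513258995
bar 683 0.15879245838695483 0.48748813023369564 0.521834262788337 0.06778859967553583 0.1374446624000755
crate 905 ((551.0198974609375, 278.992919921875), (224.16351318359375, 200.33389282226562), 88.81166076660156)
scene ta
[... 391 characters left out ...]
 0.1795 0.1809] X [0.4748 0.6075]
0.192 81 Y [0.1768 0.1803 0.1824] X [0.4733 0.6078]
0.198 374 Y [0.1746 0.1818 0.1845] X [0.4729 0.6074]
0.204 86 Y [0.1784 0.1806 0.1833] X [0.4732 0.6054]
rim X [0.4741 0.4751 0.5993 0.6045 0.6051]
rear rim Y [-0.0209 -0.01   -0.0048]
bar 621 0.1603847936319275 0.5043421573591705 0.5764849174259847 0.003638898092134193 0.043375551055312836
bar 644 0.16052280783463793 0.4880183523793084 0.5260665361259742 0.06987816876043924 0.13959305228526794
bar 413 0.16074593314760094 0.5514254549183706 0.5784610069006478 0.06357511842626276 0.1366089440193776
crate 2040 ((549.96728515625, 278.20941162109375), (230.12521362304688, 202.48704528808594), 88.96385192871094)
```

move_arm(deltas=[{"dx":-0.02,"roll":0.12,"gripper":0},{"dx":-0.02,"roll":0.12,"gripper":0},{"dx":-0.02,"roll":0.12,"gripper":0},{"dx":-0.02,"roll":0.12,"gripper":0}], newtons=40)

```text
invalid input at $.deltas[0]: expected keys gripper, dx, dy, dz, roll
```

```bash
cat >> h.py <<'E'
A=np.deg2rad(78.3); ys=np.array([np.cos(A),np.sin(A),0]); xs=np.array([ys[1],-ys[0],0]); X0=.540; H=.172
def st():
    s=robot.sense(); p=s['ee_pos']; R=s['orientation']
    print('t %.2f X %.4f Y %.4f z %.4f w %.4f'%(s['t'],p@xs,p@ys,p[2],s['width']),'F(xs,ys,z)',np.round([s['wrist_force']@xs,s['wrist_force']@ys,s['wrist_force'][2]],2),'q',s['qpos'].round(2),'yawerr',round(np.degrees(np.arctan2(np.cross(-ys,R[:,1])[2],-ys@R[:,1])),2),'tilt',np.degrees(np.arccos(-R[2,0])).round(2))
    return s
def to(X,Y,Z):
    s=st(); d=X*xs+Y*ys+np.array([0,0,Z])-s['ee_pos']; print('tool delta',(s['orientation'].T@d).round(4))
E
python3 - <<'E'
from h import *
to(.54,.145,.30)
E
```

```text
t 0.15 X 0.2664 Y -0.5090 z 0.2306 w 0.0851 F(xs,ys,z) [-0.22  0.21 -0.24] q [-1.4   0.38  0.08  1.27  0.    1.46] yawerr 27.62 tilt 0.09
tool delta [-0.0686 -0.4528 -0.5457]
```

move_arm(deltas=[{"dx":-0.02,"dy":0,"dz":0,"roll":0.12,"gripper":0},{"dx":-0.02,"dy":0,"dz":0,"roll":0.12,"gripper":0},{"dx":-0.02,"dy":0,"dz":0,"roll":0.12,"gripper":0},{"dx":-0.02,"dy":0,"dz":0,"roll":0.122,"gripper":0}], newtons=40)

```text
t: 0.55
ee_pos: [0.1576, -0.5526, 0.3117]
orientation: [[-0.0, -0.208, -0.978], [0.001, -0.978, 0.208], [-1.0, -0.001, 0.0]]
wrist_force: [-0.2, 0.3, 0.3]
width: 0.0283
```

```bash
python3 - <<'E'
from h import *
to(.54,.145,.30)
E
```

```text
t 0.55 X 0.2664 Y -0.5092 z 0.3117 w 0.0283 F(xs,ys,z) [-0.25  0.28  0.35] q [-1.4   0.38  0.29  1.48  0.    1.95] yawerr -0.29 tilt 0.05
tool delta [ 0.0122 -0.6555 -0.2703]
```

move_arm(deltas=[{"dx":0,"dy":-0.041,"dz":-0.017,"roll":0,"gripper":0},{"dx":0,"dy":-0.041,"dz":-0.017,"roll":0,"gripper":0},{"dx":0,"dy":-0.041,"dz":-0.017,"roll":0,"gripper":0},{"dx":0,"dy":-0.041,"dz":-0.017,"roll":0,"gripper":0},{"dx":0,"dy":-0.041,"dz":-0.017,"roll":0,"gripper":0},{"dx":0,"dy":-0.041,"dz":-0.017,"roll":0,"gripper":0},{"dx":0,"dy":-0.041,"dz":-0.017,"roll":0,"gripper":0},{"dx":0,"dy":-0.041,"dz":-0.017,"roll":0,"gripper":0}])

```text
t: 1.35
ee_pos: [0.3579, -0.2576, 0.3111]
orientation: [[-0.0, -0.203, -0.979], [0.0, -0.979, 0.203], [-1.0, -0.0, 0.0]]
wrist_force: [-0.1, -0.4, -0.2]
width: 0.0
```

move_arm(deltas=[{"dx":0,"dy":-0.041,"dz":-0.017,"roll":0,"gripper":0},{"dx":0,"dy":-0.041,"dz":-0.017,"roll":0,"gripper":0},{"dx":0,"dy":-0.041,"dz":-0.017,"roll":0,"gripper":0},{"dx":0,"dy":-0.041,"dz":-0.017,"roll":0,"gripper":0},{"dx":0,"dy":-0.041,"dz":-0.017,"roll":0,"gripper":0},{"dx":0,"dy":-0.041,"dz":-0.017,"roll":0,"gripper":0},{"dx":0,"dy":-0.041,"dz":-0.017,"roll":0,"gripper":0},{"dx":0,"dy":-0.03,"dz":-0.017,"roll":0,"gripper":0}])

```text
t: 2.15
ee_pos: [0.5487, -0.0088, 0.3114]
orientation: [[0.003, -0.147, -0.989], [0.03, -0.989, 0.147], [-1.0, -0.03, 0.001]]
wrist_force: [0.9, -1.1, 0.0]
width: -0.0002
```

```bash
python3 - <<'E'
from h import *
to(.54,.145,.20)
f=grab('wrist','wrist2.png')
E
```

```text
t 2.15 X 0.5391 Y 0.1027 z 0.3114 w -0.0002 F(xs,ys,z) [ 1.05 -0.86  0.03] q [-0.15  0.32  0.2   1.45  0.03  3.14] yawerr 3.25 tilt 1.7
tool delta [ 0.1126 -0.0389 -0.0034]
```

View pics/wrist2.png

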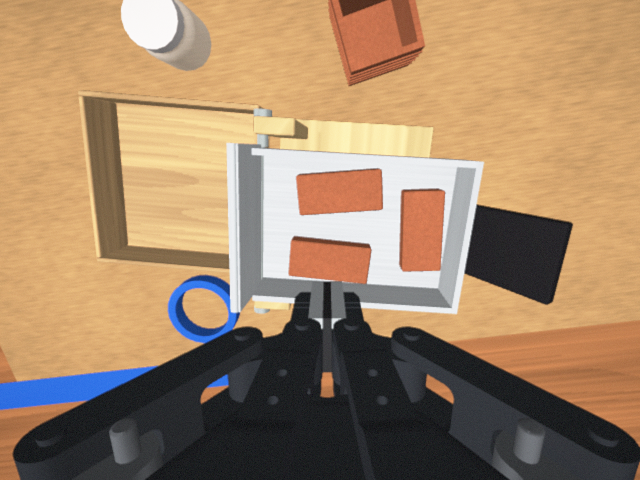

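move_arm(deltas=[{"dx":0,"dy":0,"dz":0,"roll":-0.14,"gripper":0},{"dx":0,"dy":0,"dz":0,"roll":-0.14,"gripper":0},{"dx":0,"dy":0,"dz":0,"roll":-0.14,"gripper":0},{"dx":0,"dy":0,"dz":0,"roll":-0.14,"gripper":0},{"dx":0,"dy":0,"dz":0,"roll":-0.14,"gripper":0},{"dx":0,"dy":0,"dz":0,"roll":-0.14,"gripper":0},{"dx":0,"dy":0,"dz":0,"roll":-0.14,"gripper":0},{"dx":0,"dy":0,"dz":0,"roll":-0.14,"gripper":0}])

```text
t: 3.0
ee_pos: [0.5476, -0.0111, 0.3115]
orientation: [[0.003, 0.827, -0.562], [0.029, -0.562, -0.827], [-1.0, -0.013, -0.026]]
wrist_force: [0.4, 0.7, -0.5]
width: 0.0002
```

move_arm(deltas=[{"dx":0,"dy":0,"dz":0,"roll":-0.14,"gripper":0},{"dx":0,"dy":0,"dz":0,"roll":-0.14,"gripper":0},{"dx":0,"dy":0,"dz":0,"roll":-0.14,"gripper":0},{"dx":0,"dy":0,"dz":0,"roll":-0.14,"gripper":0},{"dx":0,"dy":0,"dz":0,"roll":-0.14,"gripper":0},{"dx":0,"dy":0,"dz":0,"roll":-0.14,"gripper":0},{"dx":0,"dy":0,"dz":0,"roll":-0.14,"gripper":0},{"dx":0,"dy":0,"dz":0,"roll":-0.14,"gripper":0}])

```text
t: 3.8
ee_pos: [0.5476, -0.0111, 0.3115]
orientation: [[0.003, 0.866, 0.5], [0.029, 0.5, -0.866], [-1.0, 0.017, -0.023]]
wrist_force: [-0.7, 0.3, 0.1]
width: 0.0002
```

```bash
python3 - <<'E'
from h import *
to(.54,.145,.20)
E
```

```text
t 3.80 X 0.5384 Y 0.1001 z 0.3115 w 0.0002 F(xs,ys,z) [-0.71  0.17  0.08] q [-0.15  0.31  0.2   1.45  0.03  0.89] yawerr 131.67 tilt 1.65
tool delta [ 0.1128  0.0291 -0.0299]
```

move_arm(deltas=[{"dx":0,"dy":0,"dz":0,"roll":-0.14,"gripper":0},{"dx":0,"dy":0,"dz":0,"roll":-0.14,"gripper":0},{"dx":0,"dy":0,"dz":0,"roll":-0.14,"gripper":0},{"dx":0,"dy":0,"dz":0,"roll":-0.14,"gripper":0},{"dx":0,"dy":0,"dz":0,"roll":-0.14,"gripper":0},{"dx":0,"dy":0,"dz":0,"roll":-0.143,"gripper":0}])

```text
t: 4.4
ee_pos: [0.5476, -0.0111, 0.3115]
orientation: [[0.003, 0.203, 0.979], [0.029, 0.979, -0.203], [-1.0, 0.029, -0.003]]
wrist_force: [0.0, -0.1, -0.4]
width: -0.0001
```

```bash
python3 - <<'E'
from h import *
to(.54,.145,.22)
E
```

```text
t 4.40 X 0.5384 Y 0.1001 z 0.3115 w -0.0001 F(xs,ys,z) [ 0.06 -0.14 -0.43] q [-0.15  0.31  0.2   1.45  0.03  0.05] yawerr 179.99 tilt 1.65
tool delta [0.0928 0.0422 0.0018]
```

move_arm(deltas=[{"dx":0,"dy":0.022,"dz":0.002,"roll":0,"gripper":0},{"dx":0,"dy":0.02,"dz":0,"roll":0,"gripper":0},{"dx":0.03,"dy":0,"dz":0,"roll":0,"gripper":0},{"dx":0.03,"dy":0,"dz":0,"roll":0,"gripper":0},{"dx":0.03,"dy":0,"dz":0,"roll":0,"gripper":0},{"dx":0,"dy":0,"dz":0,"roll":0,"gripper":0}])

```text
t: 5.0
ee_pos: [0.5553, 0.0325, 0.2185]
orientation: [[-0.006, 0.209, 0.978], [0.029, 0.978, -0.208], [-1.0, 0.027, -0.012]]
wrist_force: [-0.8, 0.7, -0.8]
width: 0.0
```

```bash
python3 - <<'E'
from h import *
to(.54,.145,.186)
f=grab('scene','scene3.png')
g=cv2.resize(f['frame'][100:300,180:440,::-1],None,fx=3,fy=3);cv2.imwrite('pics/s3.png',g)
E
```

```text
t 5.00 X 0.5372 Y 0.1444 z 0.2185 w 0.0000 F(xs,ys,z) [-0.91  0.55 -0.84] q [-0.07  0.35  0.    1.23  0.03  0.14] yawerr 179.66 tilt 1.71
tool delta [ 0.0324 -0.0003  0.0032]
```

View pics/s3.png

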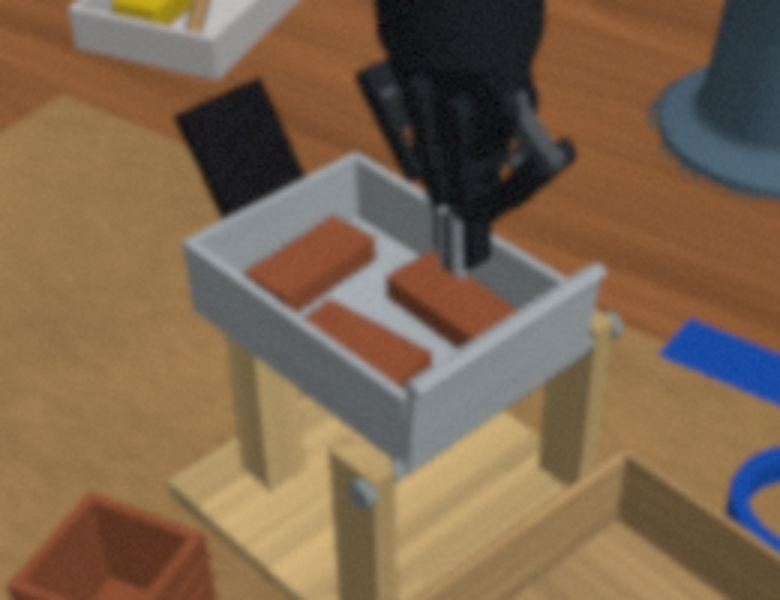

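move_arm(deltas=[{"dx":0.016,"dy":0,"dz":0.003,"roll":0,"gripper":0},{"dx":0.016,"dy":0,"dz":0,"roll":0,"gripper":0},{"dx":0,"dy":0.006,"dz":0,"roll":0,"gripper":0},{"dx":0,"dy":0.006,"dz":0,"roll":0,"gripper":0},{"dx":0,"dy":0.004,"dz":0,"roll":0,"gripper":0}])

```text
t: 5.55
ee_pos: [0.5667, 0.049, 0.1935]
orientation: [[0.007, 0.208, 0.978], [0.029, 0.978, -0.208], [-1.0, 0.03, 0.001]]
wrist_force: [0.2, -0.4, 0.1]
width: 0.0002
```

```bash
python3 - <<'E'
from h import *
st()
E
```

```text
t 5.55 X 0.5450 Y 0.1629 z 0.1935 w 0.0002 F(xs,ys,z) [ 0.26 -0.33  0.09] q [-0.04  0.37 -0.03  1.17  0.03  0.17] yawerr 179.71 tilt 1.7
```

move_arm(deltas=[{"dx":0,"dy":0.004,"dz":0,"roll":0,"gripper":0},{"dx":0,"dy":0.004,"dz":0,"roll":0,"gripper":0}])

```text
t: 5.75
ee_pos: [0.568, 0.0553, 0.1928]
orientation: [[0.006, 0.209, 0.978], [0.026, 0.978, -0.209], [-1.0, 0.026, 0.0]]
wrist_force: [0.3, -5.6, 0.3]
width: 0.0001
```

```bash
python3 - <<'E'
from h import *
st()
f=grab('scene')
g=cv2.resize(f['frame'][100:300,180:440,::-1],None,fx=3,fy=3);cv2.imwrite('pics/s4.png',g)
E
```

```text
t 5.75 X 0.5450 Y 0.1693 z 0.1928 w 0.0001 F(xs,ys,z) [ 1.46 -5.42  0.27] q [-0.03  0.37 -0.02  1.17  0.03  0.18] yawerr 179.66 tilt 1.52
```

View pics/s4.png

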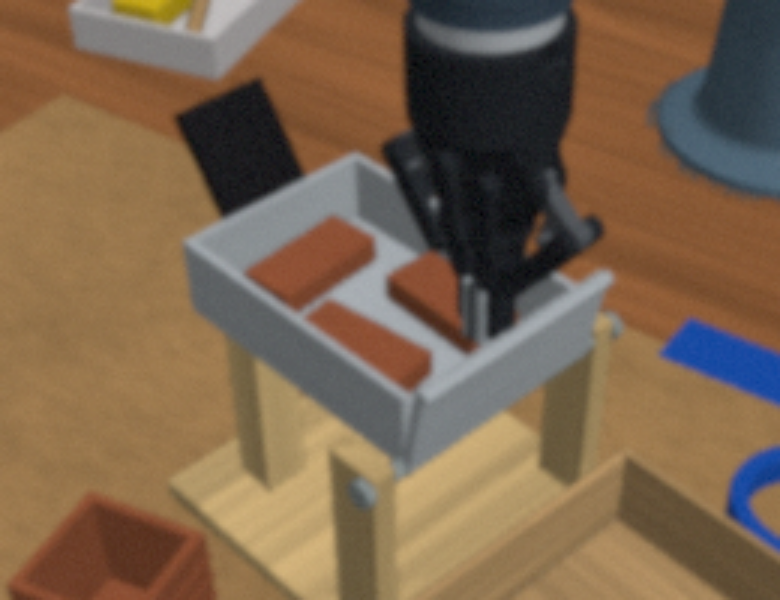

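```bash
python3 - <<'E'
from h import *
s=st(); r=.052;e=.008
prev=None
for ph in np.arange(.16,1.75,.12):
    y=H+r*np.sin(ph)-.003*np.cos(ph)-e; z=.14+r*np.cos(ph)+.003*np.sin(ph)
    if prev: print('%.2f'%ph,'Y %.4f z %.4f'%(y,z),'dy %.4f dx %.4f'%(y-prev[0],-(z-prev[1])))
    prev=(y,z)
E
```

```text
t 5.80 X 0.5450 Y 0.1699 z 0.1926 w 0.0003 F(xs,ys,z) [ 0.83 -5.06  1.47] q [-0.03  0.37 -0.02  1.17  0.03  0.18] yawerr 179.68 tilt 1.56
0.28 Y 0.1755 z 0.1908 dy 0.0062 dx 0.0010
0.40 Y 0.1815 z 0.1891 dy 0.0060 dx 0.0017
0.52 Y 0.1872 z 0.1866 dy 0.0057 dx 0.0024
0.64 Y 0.1926 z 0.1835 dy 0.0054 dx 0.0031
0.76 Y 0.1976 z 0.1798 dy 0.0050 dx 0.0037
0.88 Y 0.2022 z 0.1754 dy 0.0045 dx 0.0043
1.00 Y 0.2061 z 0.1706 dy 0.0040 dx 0.0048
1.12 Y 0.2095 z 0.1654 dy 0.0034 dx 0.0053
1.24 Y 0.2122 z 0.1597 dy 0.0027 dx 0.0056
1.36 Y 0.2142 z 0.1538 dy 0.0020 dx 0.0059
1.48 Y 0.2155 z 0.1477 dy 0.0013 dx 0.0061
1.60 Y 0.2161 z 0.1415 dy 0.0006 dx 0.0062
1.72 Y 0.2159 z 0.1352 dy -0.0002 dx 0.0062
```

move_arm(deltas=[{"dx":0.001,"dy":0.006,"dz":-0.002,"roll":0,"gripper":0},{"dx":0.002,"dy":0.006,"dz":-0.001,"roll":0,"gripper":0},{"dx":0.002,"dy":0.006,"dz":0,"roll":0,"gripper":0},{"dx":0.003,"dy":0.005,"dz":0,"roll":0,"gripper":0}])

```text
t: 6.2
ee_pos: [0.5698, 0.0785, 0.1849]
orientation: [[0.006, 0.209, 0.978], [0.026, 0.978, -0.209], [-1.0, 0.027, -0.0]]
wrist_force: [0.8, -6.4, -0.5]
width: 0.0
```

```bash
python3 - <<'E'
from h import *
st()
E
```

```text
t 6.20 X 0.5420 Y 0.1925 z 0.1849 w 0.0000 F(xs,ys,z) [ 2.09 -6.07 -0.51] q [ 0.01  0.39 -0.03  1.15  0.03  0.22] yawerr 179.64 tilt 1.53
```

move_arm(deltas=[{"dx":0.005,"dy":0.005,"dz":0,"roll":0,"gripper":0},{"dx":0.004,"dy":0.004,"dz":0,"roll":0,"gripper":0},{"dx":0.005,"dy":0.004,"dz":0,"roll":0,"gripper":0},{"dx":0.005,"dy":0.003,"dz":0,"roll":0,"gripper":0}])

```text
t: 6.6
ee_pos: [0.5733, 0.096, 0.1662]
orientation: [[0.006, 0.208, 0.978], [0.029, 0.978, -0.208], [-1.0, 0.029, -0.0]]
wrist_force: [1.6, -4.2, 5.0]
width: -0.0
```

```bash
python3 - <<'E'
from h import *
st()
f=grab('scene')
g=cv2.resize(f['frame'][100:300,180:440,::-1],None,fx=3,fy=3);cv2.imwrite('pics/s5.png',g)
E
```

```text
t 6.60 X 0.5420 Y 0.2103 z 0.1662 w -0.0000 F(xs,ys,z) [ 2.44 -3.75  5.03] q [ 0.04  0.41 -0.05  1.11  0.03  0.25] yawerr 179.69 tilt 1.68
```

View pics/s5.png

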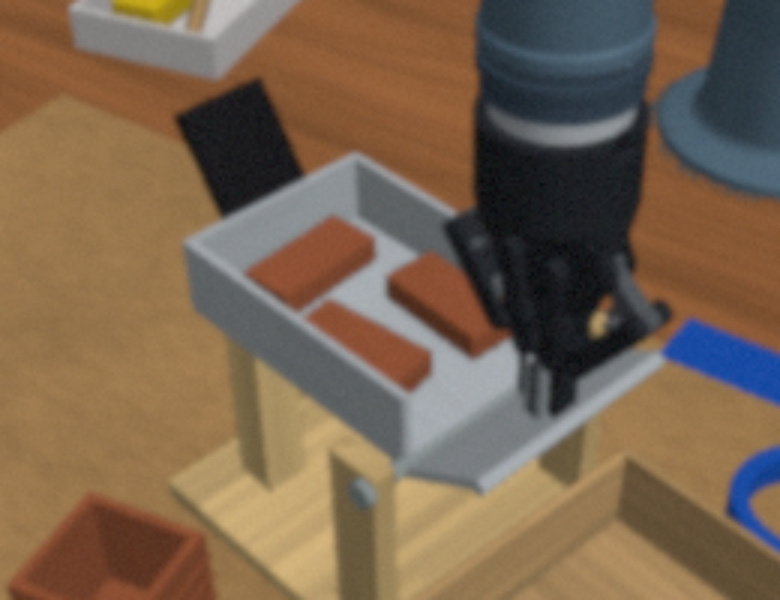

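move_arm(deltas=[{"dx":0.006,"dy":0.003,"dz":-0.001,"roll":0,"gripper":0},{"dx":0.006,"dy":0.001,"dz":-0.001,"roll":0,"gripper":0},{"dx":0.006,"dy":0.001,"dz":0,"roll":0,"gripper":0},{"dx":0.005,"dy":0,"dz":0,"roll":0,"gripper":0}])

```text
t: 7.05
ee_pos: [0.5731, 0.103, 0.1435]
orientation: [[0.007, 0.207, 0.978], [0.032, 0.978, -0.207], [-0.999, 0.032, 0.001]]
wrist_force: [3.9, 0.3, 5.3]
width: 0.0003
```

```bash
python3 - <<'E'
from h import *
st()
E
```

```text
t 7.05 X 0.5403 Y 0.2171 z 0.1435 w 0.0003 F(xs,ys,z) [3.73 1.09 5.32] q [ 0.05  0.42 -0.09  1.06  0.03  0.26] yawerr 179.73 tilt 1.86
```

move_arm(deltas=[{"dx":0.003,"dy":0,"dz":0,"roll":0,"gripper":0},{"dx":0.002,"dy":0,"dz":0,"roll":0,"gripper":0}])

```text
t: 7.25
ee_pos: [0.573, 0.1031, 0.1386]
orientation: [[0.007, 0.207, 0.978], [0.032, 0.978, -0.207], [-0.999, 0.032, 0.0]]
wrist_force: [2.0, 0.0, 6.6]
width: 0.0004
```

move_arm(deltas=[{"dx":0.001,"dy":0,"dz":0,"roll":0,"gripper":0}])

```text
t: 7.35
ee_pos: [0.573, 0.1031, 0.1377]
orientation: [[0.007, 0.207, 0.978], [0.031, 0.978, -0.207], [-0.999, 0.032, 0.0]]
wrist_force: [2.8, 0.4, 5.6]
width: -0.0002
```

move_arm(deltas=[{"dx":0.001,"dy":0,"dz":0,"roll":0,"gripper":0}])

```text
t: 7.45
ee_pos: [0.5729, 0.103, 0.1368]
orientation: [[0.007, 0.207, 0.978], [0.031, 0.978, -0.207], [-0.999, 0.032, 0.0]]
wrist_force: [3.1, -0.7, 6.6]
width: 0.0003
```

move_arm(deltas=[{"dx":0.001,"dy":0,"dz":0,"roll":0,"gripper":0}])

```text
t: 7.55
ee_pos: [0.5729, 0.103, 0.1358]
orientation: [[0.007, 0.207, 0.978], [0.031, 0.978, -0.207], [-0.999, 0.032, 0.0]]
wrist_force: [2.4, -1.0, 6.6]
width: -0.0002
```

move_arm(deltas=[{"dx":-0.02,"dy":0,"dz":0,"roll":0,"gripper":0},{"dx":-0.04,"dy":0,"dz":0,"roll":0,"gripper":0},{"dx":-0.04,"dy":0,"dz":0,"roll":0,"gripper":0},{"dx":-0.04,"dy":-0.01,"dz":0,"roll":0,"gripper":0},{"dx":-0.04,"dy":-0.02,"dz":0,"roll":0,"gripper":0}])

```text
t: 8.05
ee_pos: [0.5633, 0.0694, 0.3141]
orientation: [[0.0, 0.205, 0.979], [0.032, 0.978, -0.205], [-0.999, 0.031, -0.006]]
wrist_force: [-0.6, -0.5, 0.4]
width: -0.0001
```

```bash
python3 - <<'E'
from h import *
st()
f=grab('scene')
P=cloud(f);X=P@xs;Y=P@ys;Z=P[...,2];hsv=cv2.cvtColor(f['frame'],cv2.COLOR_RGB2HSV)
m=(abs(X-.54)<.06)&(Y>H+.012)&(Y<H+.055)&(Z>.1)&(Z<.2)&(hsv[...,1]<70)
c=np.polyfit(Y[m],Z[m],1);print('gate',m.sum(),np.pi/2-np.arctan(c[0]),np.polyval(c,H),Y[m].max())
g=cv2.resize(f['frame'][100:300,180:440,::-1],None,fx=3,fy=3);cv2.imwrite('pics/s6.png',g)
E
```

```text
t 8.05 X 0.5375 Y 0.1822 z 0.3141 w -0.0001 F(xs,ys,z) [-0.44 -0.63  0.43] q [-0.01  0.36  0.26  1.48  0.03  0.2 ] yawerr 179.85 tilt 1.84
gate 1566 1.6737028099264264 0.14055956250486676 0.22698976728848383
```

View pics/s6.png

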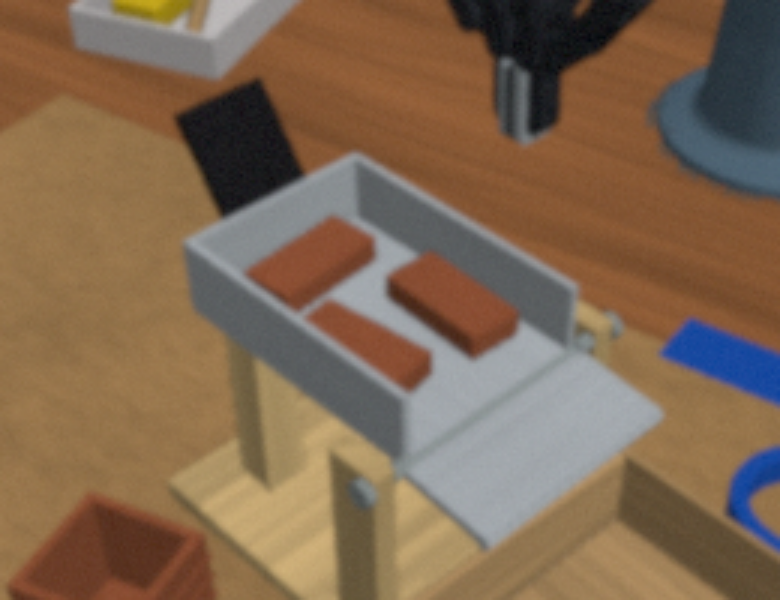

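move_arm(deltas=[{"dx":0,"dy":-0.032,"dz":0.001,"roll":0,"gripper":0.55},{"dx":0,"dy":-0.032,"dz":0.001,"roll":0,"gripper":0.55},{"dx":0,"dy":-0.032,"dz":0,"roll":0,"gripper":0.55},{"dx":0,"dy":-0.032,"dz":0,"roll":0,"gripper":0.55},{"dx":0,"dy":-0.032,"dz":0,"roll":0,"gripper":0.55},{"dx":0,"dy":-0.032,"dz":0,"roll":0,"gripper":0.55},{"dx":0,"dy":-0.032,"dz":0,"roll":0,"gripper":0.55},{"dx":0,"dy":0,"dz":0,"roll":0,"gripper":0.55}], newtons=60)

```text
t: 8.9
ee_pos: [0.5187, -0.1537, 0.3057]
orientation: [[0.001, 0.212, 0.977], [0.031, 0.977, -0.212], [-1.0, 0.031, -0.006]]
wrist_force: [1.2, 1.0, 0.2]
width: 0.0468
```

```bash
python3 - <<'E'
from h import *
to(.539,-.0423,.26)
f=grab('scene')
P=cloud(f);X=P@xs;Y=P@ys;Z=P[...,2];hsv=cv2.cvtColor(f['frame'],cv2.COLOR_RGB2HSV)
m=(abs(X-.54)<.05)&(Y<0)&(Y>-.08)&(Z>.17)&(Z<.245)&(hsv[...,2]<70)
print('tab',m.sum(),[np.percentile(q[m],[1,50,99]).round(4) for q in (X,Y,Z)])
g=cv2.resize(f['frame'][60:260,180:440,::-1],None,fx=3,fy=3);cv2.imwrite('pics/s7.png',g)
E
```

```text
t 8.90 X 0.5391 Y -0.0453 z 0.3057 w 0.0468 F(xs,ys,z) [0.96 1.19 0.23] q [-0.42  0.31  0.17  1.45  0.03 -0.21] yawerr 179.45 tilt 1.8
tool delta [0.0458 0.0016 0.0001]
tab 1122 [array([0.5118, 0.5425, 0.5695]), array([-0.0518, -0.0342, -0.0159]), array([0.1833, 0.2088, 0.2336])]
```

View pics/s7.png

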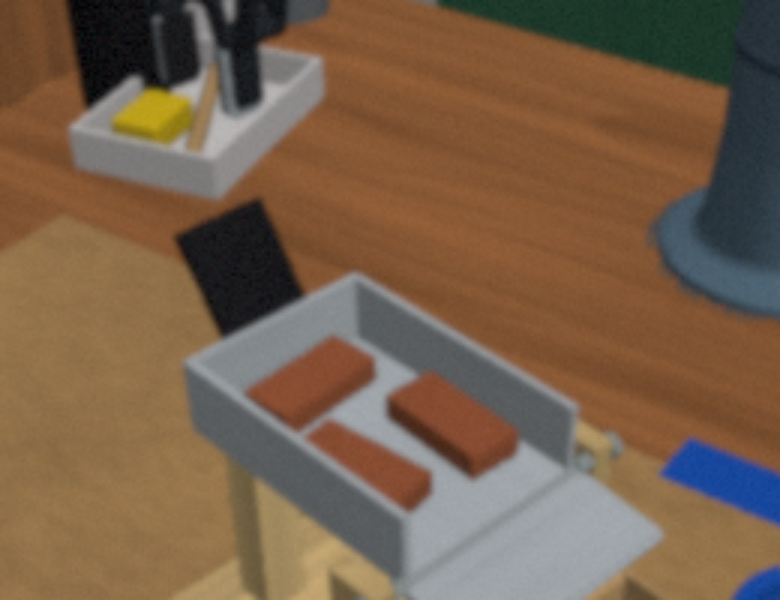

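move_arm(deltas=[{"dx":0.03,"dy":0,"dz":0,"roll":0,"gripper":0.55},{"dx":0.03,"dy":0,"dz":0,"roll":0,"gripper":0.55},{"dx":0.02,"dy":0,"dz":0,"roll":0,"gripper":0.55},{"dx":0.012,"dy":0,"dz":0,"roll":0,"gripper":0.55},{"dx":0.008,"dy":0,"dz":0,"roll":0,"gripper":0.55}])

```text
t: 9.45
ee_pos: [0.5199, -0.1475, 0.2063]
orientation: [[0.002, 0.207, 0.978], [0.031, 0.978, -0.207], [-1.0, 0.031, -0.004]]
wrist_force: [-0.7, -0.1, 0.2]
width: 0.0472
```

```bash
python3 - <<'E'
from h import *
to(.539,-.0423,.197)
f=grab('scene')
g=cv2.resize(f['frame'][60:260,180:440,::-1],None,fx=3,fy=3);cv2.imwrite('pics/s8.png',g)
E
```

```text
t 9.45 X 0.5390 Y -0.0390 z 0.2063 w 0.0472 F(xs,ys,z) [-0.64 -0.24  0.15] q [-0.41  0.32 -0.06  1.2   0.03 -0.2 ] yawerr 179.76 tilt 1.77
tool delta [ 0.0092 -0.0036  0.    ]
```

View pics/s8.png

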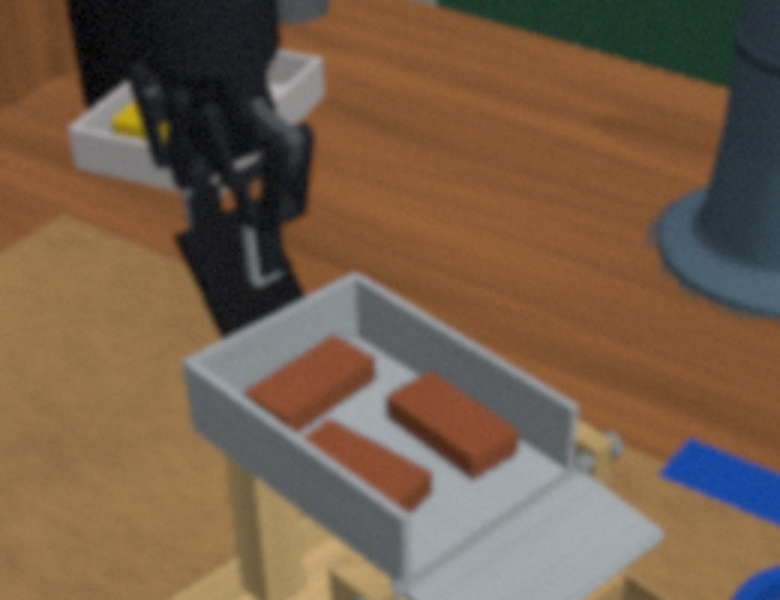

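move_arm(deltas=[{"dx":0.005,"dy":-0.003,"dz":0,"roll":0,"gripper":0.5},{"dx":0.003,"dy":-0.001,"dz":0,"roll":0,"gripper":0.45},{"dx":0,"dy":0,"dz":0,"roll":0,"gripper":0.42},{"dx":0,"dy":0,"dz":0,"roll":0,"gripper":0.42}])

```text
t: 9.9
ee_pos: [0.5201, -0.153, 0.2002]
orientation: [[0.005, 0.208, 0.978], [0.029, 0.978, -0.208], [-1.0, 0.029, -0.001]]
wrist_force: [-0.1, -0.2, 0.1]
width: 0.036
```

```bash
cat >> h.py <<'E'
def plan(ths,ht=.0125,slack=.004):
    # tips at ht below tab point; returns needed w, TCP Y,z
    out=[]
    for th in ths:
        c,s=np.cos(th),np.sin(th)
        R=lambda p:np.array([p[0]*c+p[1]*s,-p[0]*s+p[1]*c])
        tab=R((-.212,.071)); l=R((-.574,.819)); n=R((.819,.574))
        zt=tab[1]-ht
        o=tab-n*.005; i=tab+n*.005
        face=lambda b,z: b[0]+l[0]*(z-b[1])/l[1]
        otop=o+l*.025; itop=i+l*.025
        yo=min(face(o,zt),otop[0]); yi=max(face(i,zt),itop[0])
        out.append((th,yi-yo,H+yo,H+yi,.14+tab[1]))
    return out
E
python3 - <<'E'
from h import *
st()
for a in plan(np.arange(0,.81,.08)): print(np.round(a,4))
E
```

```text
t 9.90 X 0.5403 Y -0.0444 z 0.2002 w 0.0360 F(xs,ys,z) [-0.07 -0.21  0.12] q [-0.42  0.32 -0.08  1.18  0.03 -0.21] yawerr 179.67 tilt 1.66
[ 0.      0.0333 -0.0584 -0.0251  0.211 ]
[ 0.08    0.0301 -0.0506 -0.0205  0.2277]
[ 0.16    0.027  -0.0414 -0.0144  0.2439]
[ 0.24    0.024  -0.0308 -0.0068  0.2594]
[ 0.32    0.0209 -0.0189  0.0021  0.2741]
[ 0.4     0.0179 -0.0057  0.0122  0.288 ]
[0.48   0.0149 0.0085 0.0234 0.3009]
[0.56   0.0119 0.0238 0.0357 0.3128]
[0.64   0.0111 0.039  0.0501 0.3236]
[0.72   0.0141 0.053  0.0671 0.3332]
[0.8    0.0171 0.0678 0.0848 0.3415]
```

```bash
cat >> h.py <<'E'
def rows(ths,Y0,z0,slack=.003,lean=.03):
    for th,w,yo,yi,tz in plan(ths):
        wc=w+slack; y=yo+wc/2; z=tz-.011
        dz=z-z0; dY=y-Y0
        dx=-dz; dy=dY-dx*lean
        print('th %.2f dx %.4f dy %.4f grip %.2f   Y %.4f z %.4f'%(th,dx,dy,wc/.085,y,z)); Y0,z0=y,z
E
python3 - <<'E'
from h import *
rows(np.arange(0,.8,.04),-.0444,.2002)
E
```

```text
th 0.00 dx 0.0002 dy 0.0041 grip 0.43   Y -0.0403 z 0.2000
th 0.04 dx -0.0084 dy 0.0032 grip 0.41   Y -0.0374 z 0.2084
th 0.08 dx -0.0083 dy 0.0035 grip 0.39   Y -0.0341 z 0.2167
th 0.12 dx -0.0082 dy 0.0039 grip 0.37   Y -0.0304 z 0.2249
th 0.16 dx -0.0080 dy 0.0043 grip 0.35   Y -0.0264 z 0.2329
th 0.20 dx -0.0078 dy 0.0046 grip 0.34   Y -0.0220 z 0.2407
th 0.24 dx -0.0077 dy 0.0049 grip 0.32   Y -0.0173 z 0.2484
th 0.28 dx -0.0075 dy 0.0053 grip 0.30   Y -0.0123 z 0.2558
th 0.32 dx -0.0073 dy 0.0056 grip 0.28   Y -0.0069 z 0.2631
th 0.36 dx -0.0070 dy 0.0059 grip 0.26   Y -0.0012 z 0.2701
th 0.40 dx -0.0068 dy 0.0062 grip 0.25   Y 0.0047 z 0.2770
th 0.44 dx -0.0066 dy 0.0064 grip 0.23   Y 0.0110 z 0.2835
th 0.48 dx -0.0063 dy 0.0067 grip 0.21   Y 0.0175 z 0.2899
th 0.52 dx -0.0061 dy 0.0070 grip 0.19   Y 0.0243 z 0.2960
th 0.56 dx -0.0058 dy 0.0072 grip 0.18   Y 0.0313 z 0.3018
th 0.60 dx -0.0055 dy 0.0074 grip 0.16   Y 0.0385 z 0.3073
th 0.64 dx -0.0053 dy 0.0076 grip 0.17   Y 0.0460 z 0.3126
th 0.68 dx -0.0050 dy 0.0078 grip 0.18   Y 0.0537 z 0.3175
th 0.72 dx -0.0047 dy 0.0080 grip 0.20   Y 0.0616 z 0.3222
th 0.76 dx -0.0043 dy 0.0082 grip 0.22   Y 0.0696 z 0.3265
```

move_arm(deltas=[{"dx":0,"dy":0.004,"dz":0,"roll":0,"gripper":0.43},{"dx":-0.004,"dy":0.002,"dz":0,"roll":0,"gripper":0.42},{"dx":-0.004,"dy":0.002,"dz":0,"roll":0,"gripper":0.41},{"dx":-0.004,"dy":0.002,"dz":0,"roll":0,"gripper":0.4}])

```text
t: 10.3
ee_pos: [0.5216, -0.1457, 0.2124]
orientation: [[0.003, 0.209, 0.978], [0.023, 0.978, -0.209], [-1.0, 0.023, -0.002]]
wrist_force: [-1.7, -8.3, 0.4]
width: 0.0345
```

```bash
cat >> h.py <<'E'
def look(name):
    f=grab('scene')
    g=cv2.resize(f['frame'][60:310,180:480,::-1],None,fx=2.5,fy=2.5);cv2.imwrite('pics/'+name,g)
    return f
E
python3 - <<'E'
from h import *
st(); look('s9.png')
E
```

```text
t 10.30 X 0.5403 Y -0.0369 z 0.2124 w 0.0345 F(xs,ys,z) [-0.01 -8.52  0.41] q [-0.4   0.32 -0.05  1.21  0.02 -0.19] yawerr 179.61 tilt 1.34
```

View pics/s9.png

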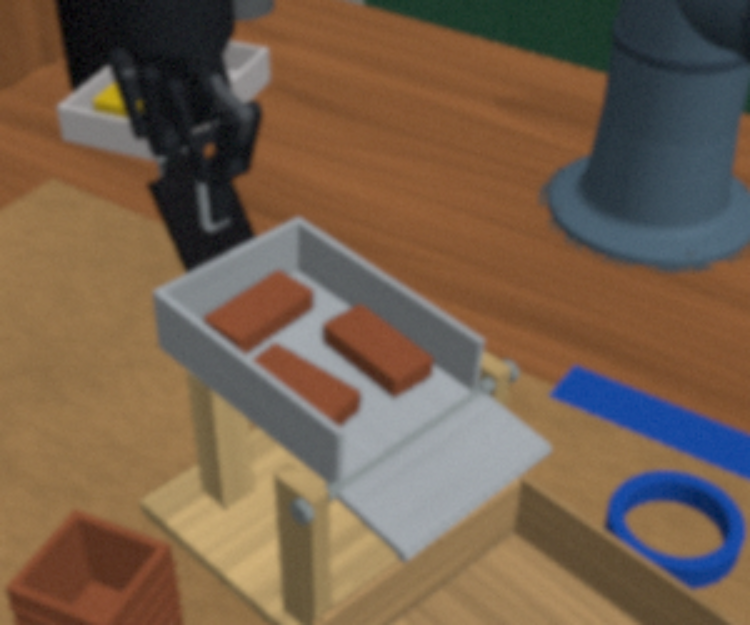

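move_arm(deltas=[{"dx":-0.004,"dy":0.003,"dz":0,"roll":0,"gripper":0.39},{"dx":-0.004,"dy":0.003,"dz":0,"roll":0,"gripper":0.38},{"dx":-0.004,"dy":0.002,"dz":0,"roll":0,"gripper":0.37},{"dx":-0.004,"dy":0.002,"dz":0,"roll":0,"gripper":0.36},{"dx":-0.004,"dy":0.002,"dz":0,"roll":0,"gripper":0.36}])

```text
t: 10.85
ee_pos: [0.5236, -0.1368, 0.2337]
orientation: [[0.003, 0.211, 0.977], [0.018, 0.977, -0.211], [-1.0, 0.018, -0.001]]
wrist_force: [-4.7, -12.5, 3.4]
width: 0.0306
```

```bash
cat >> h.py <<'E'
def tip(f):
    # tray angle from side/rear rim: fit floor/bars-free: use gray pixels of tray floor plane via bars-free points between walls
    P=cloud(f);X=P@xs;Y=P@ys;Z=P[...,2];hsv=cv2.cvtColor(f['frame'],cv2.COLOR_RGB2HSV)
    m=(abs(X-.54)<.055)&(Y>-.03)&(Y<H-.01)&(Z>.13)&(Z<.35)&(hsv[...,1]<70)&(hsv[...,2]>90)
    y=Y[m]-H;z=Z[m]-.14; a=np.arctan2(z-0.002,-y)
    h,e=np.histogram(a,bins=np.arange(-.1,1.2,.02)); i=h.argmax(); sel=abs(a-(e[i]+.01))<.03
    print('tray angle ~',np.median(a[sel]).round(3),h.max(),sel.sum())
E
python3 - <<'E'
from h import *
st(); tip(look('s10.png'))
E
```

```text
t 10.85 X 0.5404 Y -0.0278 z 0.2337 w 0.0306 F(xs,ys,z) [ -2.11 -13.2    3.41] q [-0.38  0.31 -0.01  1.25  0.02 -0.17] yawerr 179.52 tilt 1.05
tray angle ~ 0.155 593 1028
```

View pics/s10.png

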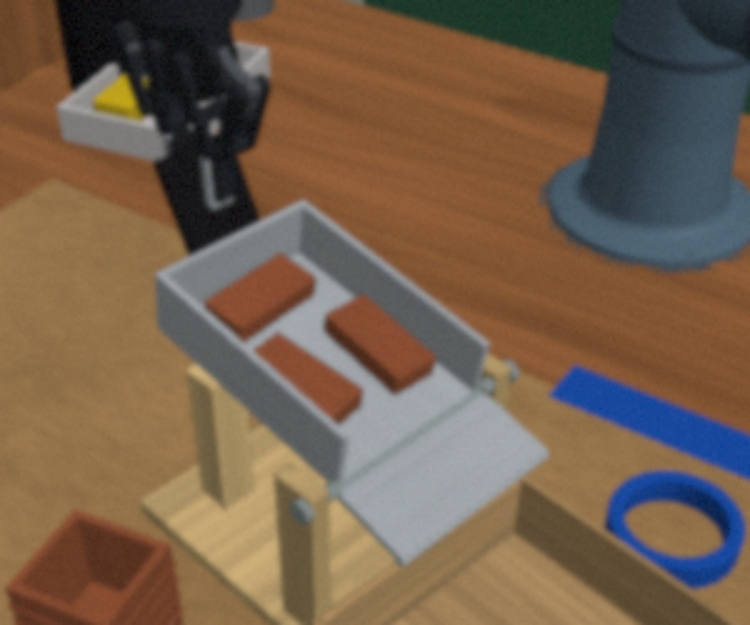

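move_arm(deltas=[{"dx":-0.004,"dy":0.003,"dz":0,"roll":0,"gripper":0.35},{"dx":-0.004,"dy":0.002,"dz":0,"roll":0,"gripper":0.34},{"dx":-0.004,"dy":0.003,"dz":0,"roll":0,"gripper":0.33},{"dx":-0.004,"dy":0.002,"dz":0,"roll":0,"gripper":0.32},{"dx":-0.004,"dy":0.003,"dz":0,"roll":0,"gripper":0.31},{"dx":-0.004,"dy":0.002,"dz":0,"roll":0,"gripper":0.3},{"dx":-0.004,"dy":0.003,"dz":0,"roll":0,"gripper":0.29},{"dx":-0.003,"dy":0.003,"dz":0,"roll":0,"gripper":0.28}])

```text
t: 11.7
ee_pos: [0.5274, -0.1186, 0.2665]
orientation: [[0.003, 0.212, 0.977], [0.014, 0.977, -0.212], [-1.0, 0.015, 0.0]]
wrist_force: [-9.4, -17.6, 9.9]
width: 0.024
```

```bash
python3 - <<'E'
from h import *
st(); tip(look('s11.png'))
E
```

```text
t 11.70 X 0.5405 Y -0.0092 z 0.2665 w 0.0240 F(xs,ys,z) [ -5.68 -19.12   9.94] q [-0.35  0.3   0.06  1.33  0.01 -0.13] yawerr 179.48 tilt 0.84
tray angle ~ 0.312 745 1257
```

View pics/s11.png

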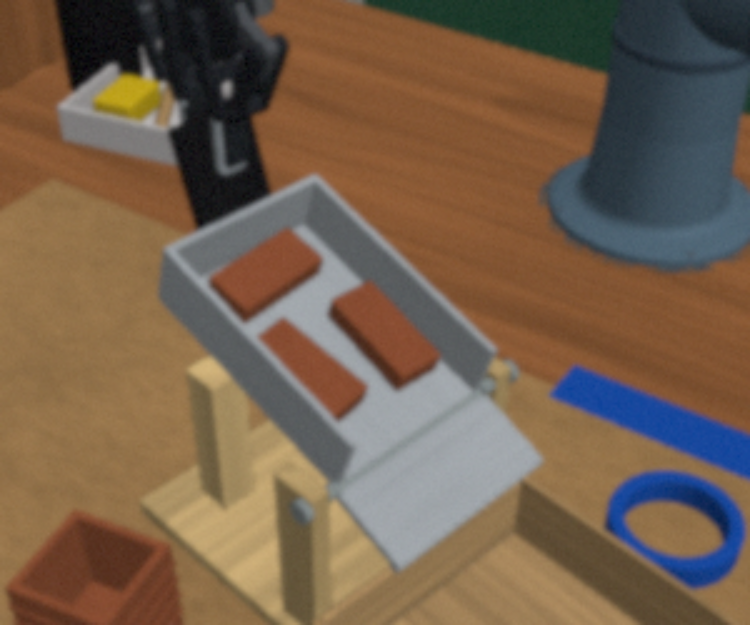

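move_arm(deltas=[{"dx":-0.004,"dy":0,"dz":0,"roll":0,"gripper":0.29},{"dx":-0.004,"dy":0,"dz":0,"roll":0,"gripper":0.29}])

```text
t: 11.95
ee_pos: [0.5281, -0.1141, 0.2726]
orientation: [[0.004, 0.209, 0.978], [0.026, 0.977, -0.209], [-1.0, 0.027, -0.001]]
wrist_force: [-0.0, -2.2, -2.8]
width: 0.0252
```

```bash
python3 - <<'E'
from h import *
st(); tip(look('s12.png'))
E
```

```text
t 11.95 X 0.5403 Y -0.0046 z 0.2726 w 0.0252 F(xs,ys,z) [ 0.42 -2.11 -2.84] q [-0.35  0.3   0.08  1.35  0.03 -0.13] yawerr 179.61 tilt 1.52
tray angle ~ 0.338 627 1284
```

move_arm(deltas=[{"dx":-0.004,"dy":0.002,"dz":0,"roll":0,"gripper":0.28},{"dx":-0.004,"dy":0.003,"dz":0,"roll":0,"gripper":0.27},{"dx":-0.004,"dy":0.003,"dz":0,"roll":0,"gripper":0.26},{"dx":-0.003,"dy":0.003,"dz":0,"roll":0,"gripper":0.25}])

```text
t: 12.4
ee_pos: [0.5306, -0.1024, 0.2875]
orientation: [[0.004, 0.208, 0.978], [0.028, 0.978, -0.208], [-1.0, 0.028, -0.002]]
wrist_force: [-2.0, -4.7, 0.5]
width: 0.021
```

```bash
python3 - <<'E'
from h import *
st(); tip(look('s13.png'))
E
```

```text
t 12.40 X 0.5403 Y 0.0073 z 0.2875 w 0.0210 F(xs,ys,z) [-1.06 -4.97  0.47] q [-0.32  0.3   0.12  1.39  0.03 -0.11] yawerr 179.69 tilt 1.62
tray angle ~ 0.418 650 1385
```

View pics/s13.png

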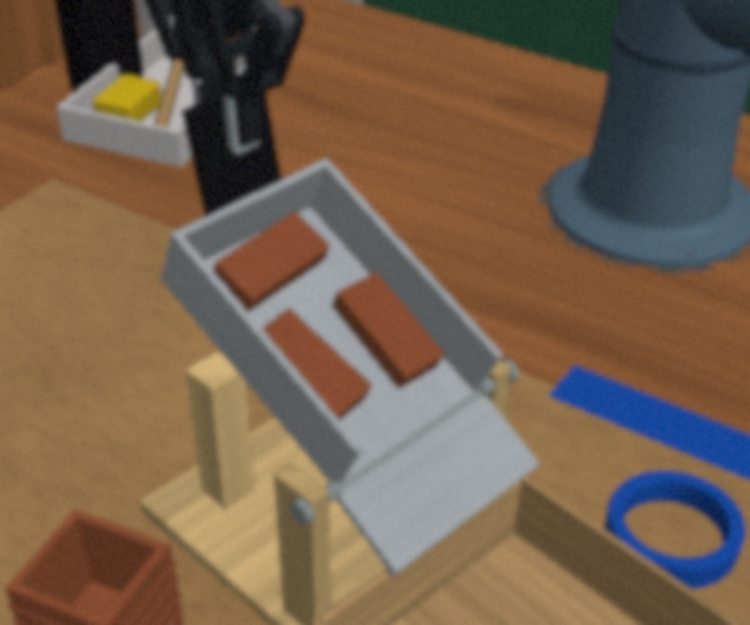

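move_arm(deltas=[{"dx":-0.004,"dy":0.003,"dz":0,"roll":0,"gripper":0.25},{"dx":-0.003,"dy":0.003,"dz":0,"roll":0,"gripper":0.24},{"dx":-0.003,"dy":0.003,"dz":0,"roll":0,"gripper":0.23},{"dx":-0.003,"dy":0.003,"dz":0,"roll":0,"gripper":0.22}])

```text
t: 12.85
ee_pos: [0.533, -0.0906, 0.3005]
orientation: [[0.004, 0.208, 0.978], [0.029, 0.978, -0.208], [-1.0, 0.03, -0.002]]
wrist_force: [-1.2, -2.7, -1.9]
width: 0.0189
```

```bash
python3 - <<'E'
from h import *
st(); tip(look('s14.png'))
E
```

```text
t 12.85 X 0.5403 Y 0.0194 z 0.3005 w 0.0189 F(xs,ys,z) [-0.66 -2.86 -1.88] q [-0.3   0.3   0.15  1.42  0.03 -0.09] yawerr 179.7 tilt 1.7
tray angle ~ 0.492 903 1461
```

View pics/s14.png

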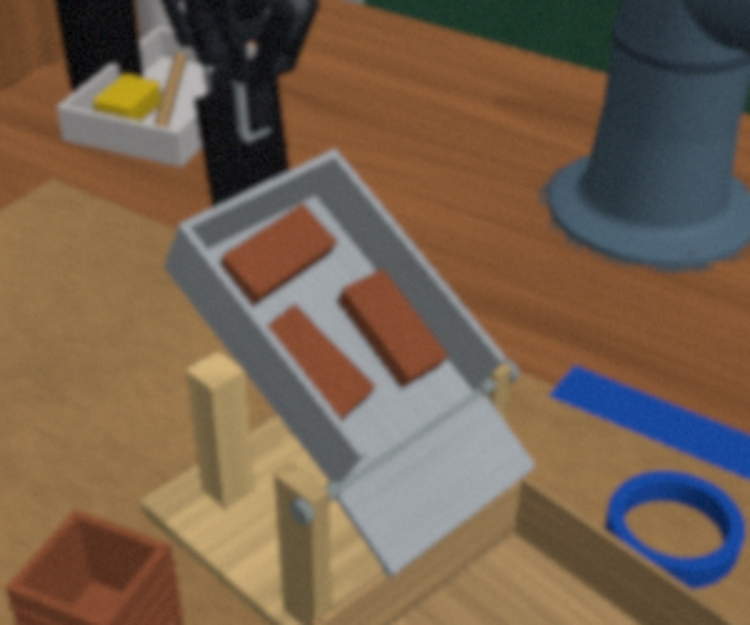

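move_arm(deltas=[{"dx":-0.003,"dy":0.003,"dz":0,"roll":0,"gripper":0.21},{"dx":-0.003,"dy":0.004,"dz":0,"roll":0,"gripper":0.21},{"dx":-0.003,"dy":0.003,"dz":0,"roll":0,"gripper":0.2},{"dx":-0.003,"dy":0.004,"dz":0,"roll":0,"gripper":0.2}])

```text
t: 13.3
ee_pos: [0.536, -0.0773, 0.3131]
orientation: [[0.004, 0.208, 0.978], [0.029, 0.978, -0.208], [-1.0, 0.03, -0.002]]
wrist_force: [-0.8, -2.4, -2.3]
width: 0.017
```

```bash
python3 - <<'E'
from h import *
st(); tip(look('s15.png'))
E
```

```text
t 13.30 X 0.5405 Y 0.0330 z 0.3131 w 0.0170 F(xs,ys,z) [-0.33 -2.51 -2.28] q [-0.28  0.3   0.19  1.46  0.03 -0.07] yawerr 179.69 tilt 1.69
tray angle ~ 0.567 1732 2641
```

View pics/s15.png

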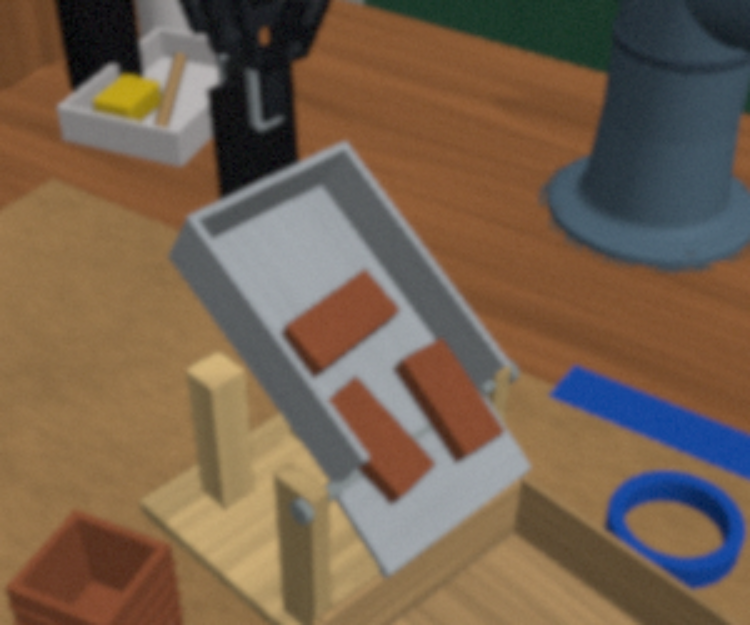

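move_arm(deltas=[{"dx":0,"dy":0,"dz":0,"roll":0,"gripper":0.2},{"dx":0,"dy":0,"dz":0,"roll":0,"gripper":0.2},{"dx":0,"dy":0,"dz":0,"roll":0,"gripper":0.2},{"dx":0,"dy":0,"dz":0,"roll":0,"gripper":0.2},{"dx":0,"dy":0,"dz":0,"roll":0,"gripper":0.2}])

```text
t: 13.85
ee_pos: [0.536, -0.0779, 0.3128]
orientation: [[0.004, 0.208, 0.978], [0.029, 0.978, -0.208], [-1.0, 0.029, -0.002]]
wrist_force: [0.1, -1.6, -0.4]
width: 0.0173
```

```bash
python3 - <<'E'
from h import *
st(); f=grab('scene','s16.png');tip(f)
E
```

```text
t 13.85 X 0.5406 Y 0.0324 z 0.3128 w 0.0173 F(xs,ys,z) [ 0.47 -1.53 -0.38] q [-0.28  0.3   0.19  1.46  0.03 -0.07] yawerr 179.68 tilt 1.67
tray angle ~ 0.564 2307 4056
```

View pics/s16.png

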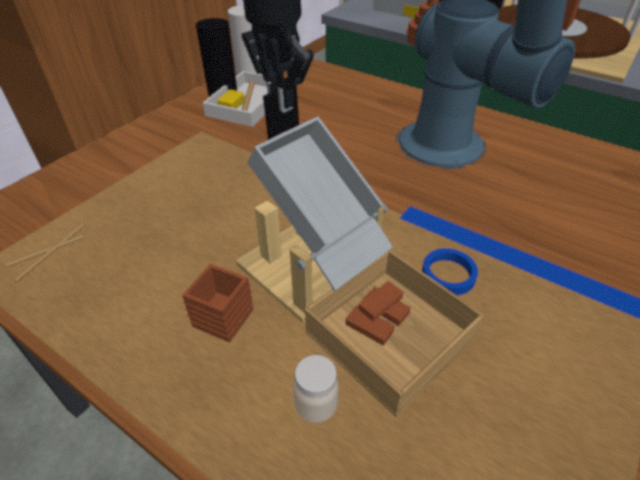

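All three bars lie in the crate (pixels (345–410, 285–340)) and the tray is empty at about 0.56 rad. Now I lower it along the reverse arc.

```bash
python3 - <<'E'
from h import *
Y0,z0=.0324,.3128
for th,w,yo,yi,tz in plan(np.arange(.54,-.03,-.03)):
    wc=w+.006; y=yo+wc/2-.001; z=tz-.001; dx=-(z-z0); dy=y-Y0-dx*.03
    print('th %.2f dx %.4f dy %.4f grip %.2f   Y %.4f z %.4f'%(th,dx,dy,wc/.085,y,z)); Y0,z0=y,z
E
```

```text
th 0.54 dx 0.0039 dy -0.0043 grip 0.22   Y 0.0282 z 0.3089
th 0.51 dx 0.0044 dy -0.0053 grip 0.23   Y 0.0230 z 0.3045
th 0.48 dx 0.0046 dy -0.0052 grip 0.25   Y 0.0180 z 0.2999
th 0.45 dx 0.0047 dy -0.0051 grip 0.26   Y 0.0131 z 0.2951
th 0.42 dx 0.0049 dy -0.0049 grip 0.27   Y 0.0083 z 0.2903
th 0.39 dx 0.0050 dy -0.0048 grip 0.29   Y 0.0037 z 0.2853
th 0.36 dx 0.0051 dy -0.0046 grip 0.30   Y -0.0007 z 0.2801
th 0.33 dx 0.0053 dy -0.0044 grip 0.31   Y -0.0050 z 0.2749
th 0.30 dx 0.0054 dy -0.0043 grip 0.33   Y -0.0091 z 0.2695
th 0.27 dx 0.0055 dy -0.0041 grip 0.34   Y -0.0130 z 0.2640
th 0.24 dx 0.0056 dy -0.0039 grip 0.35   Y -0.0168 z 0.2584
th 0.21 dx 0.0057 dy -0.0037 grip 0.37   Y -0.0204 z 0.2526
th 0.18 dx 0.0058 dy -0.0035 grip 0.38   Y -0.0237 z 0.2468
th 0.15 dx 0.0059 dy -0.0034 grip 0.39   Y -0.0269 z 0.2409
th 0.12 dx 0.0060 dy -0.0032 grip 0.41   Y -0.0299 z 0.2349
th 0.09 dx 0.0061 dy -0.0030 grip 0.42   Y -0.0327 z 0.2288
th 0.06 dx 0.0062 dy -0.0028 grip 0.43   Y -0.0353 z 0.2226
th 0.03 dx 0.0063 dy -0.0026 grip 0.45   Y -0.0376 z 0.2163
th -0.00 dx 0.0063 dy -0.0023 grip 0.46   Y -0.0398 z 0.2100
th -0.03 dx 0.0064 dy -0.0021 grip 0.48   Y -0.0417 z 0.2036
```

move_arm(deltas=[{"dx":0.004,"dy":-0.004,"dz":0,"roll":0,"gripper":0.22},{"dx":0.004,"dy":-0.005,"dz":0,"roll":0,"gripper":0.23},{"dx":0.005,"dy":-0.005,"dz":0,"roll":0,"gripper":0.25},{"dx":0.005,"dy":-0.005,"dz":0,"roll":0,"gripper":0.26}])

```text
t: 14.3
ee_pos: [0.5321, -0.0969, 0.294]
orientation: [[0.004, 0.208, 0.978], [0.028, 0.978, -0.209], [-1.0, 0.028, -0.001]]
wrist_force: [-0.3, -4.3, 1.8]
width: 0.0223
```

```bash
python3 - <<'E'
from h import *
st(); f=look('s17.png');tip(f)
E
```

```text
t 14.30 X 0.5407 Y 0.0130 z 0.2940 w 0.0223 F(xs,ys,z) [ 0.6  -4.26  1.76] q [-0.31  0.3   0.13  1.41  0.03 -0.1 ] yawerr 179.66 tilt 1.6
tray angle ~ 0.448 2499 3909
```

View pics/s17.png

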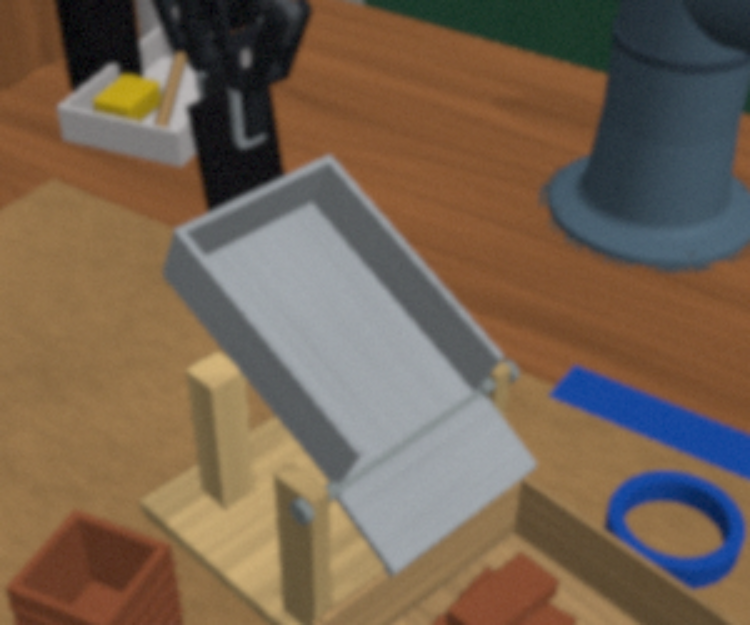

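move_arm(deltas=[{"dx":0.005,"dy":-0.005,"dz":0,"roll":0,"gripper":0.27},{"dx":0.005,"dy":-0.005,"dz":0,"roll":0,"gripper":0.29},{"dx":0.005,"dy":-0.005,"dz":0,"roll":0,"gripper":0.3},{"dx":0.005,"dy":-0.004,"dz":0,"roll":0,"gripper":0.31},{"dx":0.005,"dy":-0.004,"dz":0,"roll":0,"gripper":0.33}])

```text
t: 14.85
ee_pos: [0.5272, -0.1179, 0.268]
orientation: [[0.004, 0.208, 0.978], [0.029, 0.978, -0.208], [-1.0, 0.029, -0.002]]
wrist_force: [0.8, -3.1, -0.3]
width: 0.0283
```

```bash
python3 - <<'E'
from h import *
st(); f=look('s18.png');tip(f)
E
```

```text
t 14.85 X 0.5402 Y -0.0085 z 0.2680 w 0.0283 F(xs,ys,z) [ 1.43 -2.87 -0.35] q [-0.35  0.3   0.07  1.34  0.03 -0.14] yawerr 179.69 tilt 1.68
tray angle ~ 0.304 1996 3621
```

move_arm(deltas=[{"dx":0.005,"dy":-0.004,"dz":0,"roll":0,"gripper":0.34},{"dx":0.005,"dy":-0.004,"dz":0,"roll":0,"gripper":0.35},{"dx":0.005,"dy":-0.004,"dz":0,"roll":0,"gripper":0.37},{"dx":0.005,"dy":-0.004,"dz":0,"roll":0,"gripper":0.38},{"dx":0.005,"dy":-0.003,"dz":0,"roll":0,"gripper":0.39}])

```text
t: 15.4
ee_pos: [0.5232, -0.1357, 0.2425]
orientation: [[0.004, 0.208, 0.978], [0.029, 0.978, -0.208], [-1.0, 0.029, -0.003]]
wrist_force: [-0.7, -1.2, -0.8]
width: 0.0333
```

```bash
python3 - <<'E'
from h import *
st(); f=look('s19.png');tip(f)
E
```

```text
t 15.40 X 0.5399 Y -0.0268 z 0.2425 w 0.0333 F(xs,ys,z) [-0.42 -1.26 -0.85] q [-0.39  0.31  0.01  1.28  0.03 -0.18] yawerr 179.68 tilt 1.67
tray angle ~ 0.156 1866 3135
```

move_arm(deltas=[{"dx":0.004,"dy":-0.002,"dz":0,"roll":0,"gripper":0.4},{"dx":0.004,"dy":-0.002,"dz":0,"roll":0,"gripper":0.41},{"dx":0.004,"dy":-0.002,"dz":0,"roll":0,"gripper":0.42},{"dx":0.004,"dy":-0.002,"dz":0,"roll":0,"gripper":0.43},{"dx":0.004,"dy":-0.002,"dz":0,"roll":0,"gripper":0.43},{"dx":0.003,"dy":-0.002,"dz":0,"roll":0,"gripper":0.44}])

```text
t: 16.05
ee_pos: [0.5211, -0.1465, 0.2194]
orientation: [[0.004, 0.208, 0.978], [0.029, 0.978, -0.208], [-1.0, 0.029, -0.002]]
wrist_force: [-0.6, -1.5, -0.3]
width: 0.0376
```

```bash
python3 - <<'E'
from h import *
st(); f=look('s20.png');tip(f)
E
```

```text
t 16.05 X 0.5399 Y -0.0378 z 0.2194 w 0.0376 F(xs,ys,z) [-0.26 -1.56 -0.25] q [-0.41  0.32 -0.04  1.22  0.03 -0.2 ] yawerr 179.69 tilt 1.68
tray angle ~ 0.038 1464 2720
```

move_arm(deltas=[{"dx":0.003,"dy":-0.001,"dz":0,"roll":0,"gripper":0.45},{"dx":0.003,"dy":-0.001,"dz":0,"roll":0,"gripper":0.46},{"dx":0.002,"dy":-0.002,"dz":0,"roll":0,"gripper":0.47},{"dx":0,"dy":-0.002,"dz":0,"roll":0,"gripper":0.48},{"dx":0,"dy":-0.001,"dz":0,"roll":0,"gripper":0.5}])

```text
t: 16.6
ee_pos: [0.5198, -0.1531, 0.2117]
orientation: [[0.004, 0.208, 0.978], [0.029, 0.978, -0.208], [-1.0, 0.03, -0.002]]
wrist_force: [0.4, 0.6, 0.4]
width: 0.0428
```

```bash
python3 - <<'E'
from h import *
st(); f=look('s21.png');tip(f)
E
```

```text
t 16.60 X 0.5400 Y -0.0445 z 0.2117 w 0.0428 F(xs,ys,z) [0.28 0.65 0.38] q [-0.42  0.32 -0.05  1.21  0.03 -0.21] yawerr 179.69 tilt 1.69
tray angle ~ 0.009 1797 2733
```

View pics/s21.png

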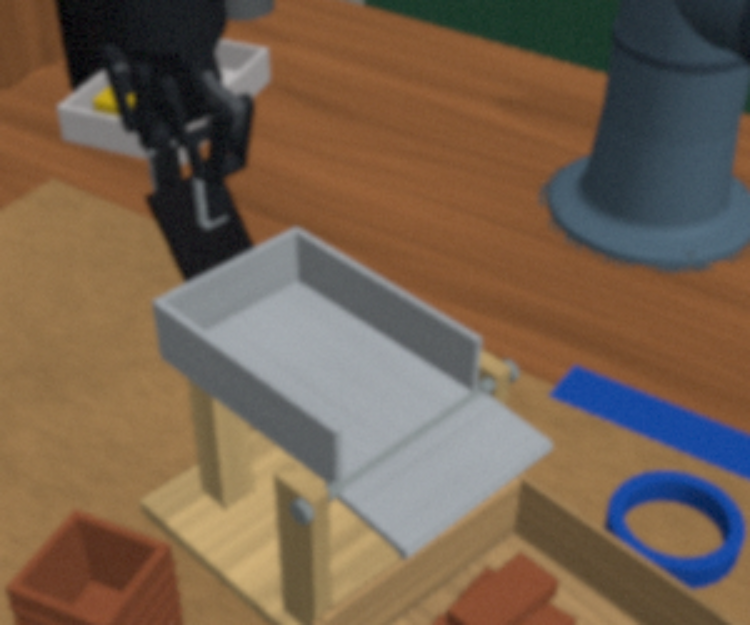

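move_arm(deltas=[{"dx":0,"dy":0,"dz":0,"roll":0,"gripper":0.6},{"dx":0,"dy":0,"dz":0,"roll":0,"gripper":0.6},{"dx":-0.02,"dy":0,"dz":0,"roll":0,"gripper":0.6},{"dx":-0.03,"dy":0,"dz":0,"roll":0,"gripper":0.6},{"dx":-0.04,"dy":0,"dz":0,"roll":0,"gripper":0.6},{"dx":-0.03,"dy":0,"dz":0,"roll":0,"gripper":0.6},{"dx":0,"dy":-0.03,"dz":0,"roll":0,"gripper":0.6},{"dx":0,"dy":-0.03,"dz":0,"roll":0,"gripper":0.6}])

```text
t: 17.45
ee_pos: [0.5076, -0.2157, 0.3316]
orientation: [[0.007, 0.206, 0.979], [0.027, 0.978, -0.206], [-1.0, 0.028, 0.002]]
wrist_force: [0.7, 0.3, 0.1]
width: 0.0509
```

move_arm(deltas=[{"dx":0,"dy":0,"dz":0,"roll":0,"gripper":0.6},{"dx":0,"dy":0,"dz":0,"roll":0,"gripper":0.6},{"dx":0,"dy":0,"dz":0,"roll":0,"gripper":0.6}])

```text
t: 17.75
ee_pos: [0.5068, -0.2145, 0.3297]
orientation: [[0.004, 0.207, 0.978], [0.03, 0.978, -0.207], [-1.0, 0.03, -0.002]]
wrist_force: [0.5, 1.3, 0.4]
width: 0.0514
```

```bash
python3 - <<'E'
from h import *
st(); f=grab('scene','s22.png');tip(f)
P=cloud(f);X=P@xs;Y=P@ys;Z=P[...,2];hsv=cv2.cvtColor(f['frame'],cv2.COLOR_RGB2HSV)
m=(abs(X-.54)<.06)&(Y>H+.012)&(Y<H+.055)&(Z>.1)&(Z<.2)&(hsv[...,1]<70)
c=np.polyfit(Y[m],Z[m],1);print('gate',np.pi/2-np.arctan(c[0]))
f0=dict(np.load('f_scene1.npz'));P0=cloud(f0)
for nm,Q in (('before',P0),('after',P)):
    X=Q@xs;Y=Q@ys;Z=Q[...,2];m=(abs(Z-.065)<.004)&(Y>.164)&(abs(X-.54)<.15)&(Y<.42)
    hm=cv2.minAreaRect(np.stack([X[m],Y[m]],-1).astype(np.float32)*1000);print(nm,'crate',hm)
g=grab('top','t22.png')
d=cv2.absdiff(g['frame'],np.load('f_top1.npz')['frame']).max(2); cv2.imwrite('pics/diff.png',d)
E
```

```text
t 17.75 X 0.5397 Y -0.1073 z 0.3297 w 0.0514 F(xs,ys,z) [0.22 1.41 0.43] q [-0.53  0.33  0.27  1.52  0.03 -0.32] yawerr 179.72 tilt 1.71
tray angle ~ 0.009 1810 2747
gate 1.6745947217280122
before crate ((549.96728515625, 278.20941162109375), (230.12521362304688, 202.48704528808594), 88.96385192871094)
after crate ((550.5136108398438, 280.2148132324219), (226.04823303222656, 201.92135620117188), 88.73011779785156)
```

View pics/s22.png

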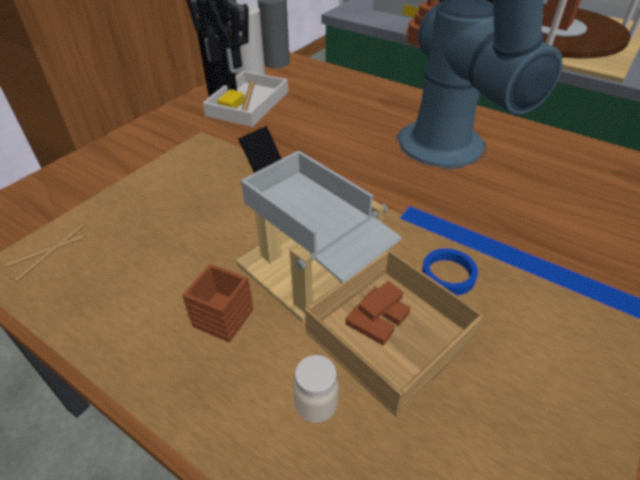

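View pics/t22.png

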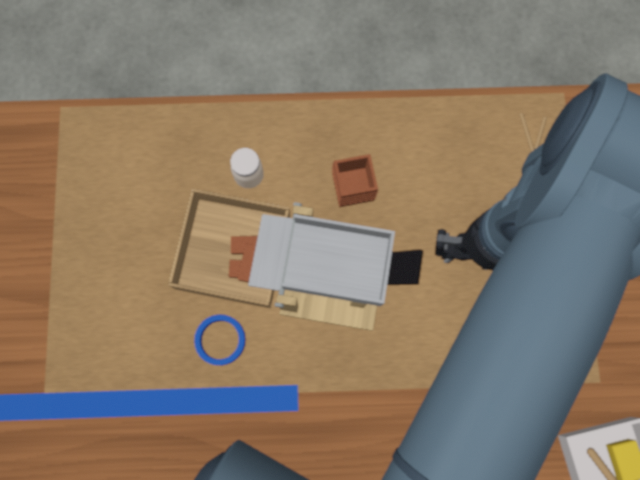

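View pics/diff.png

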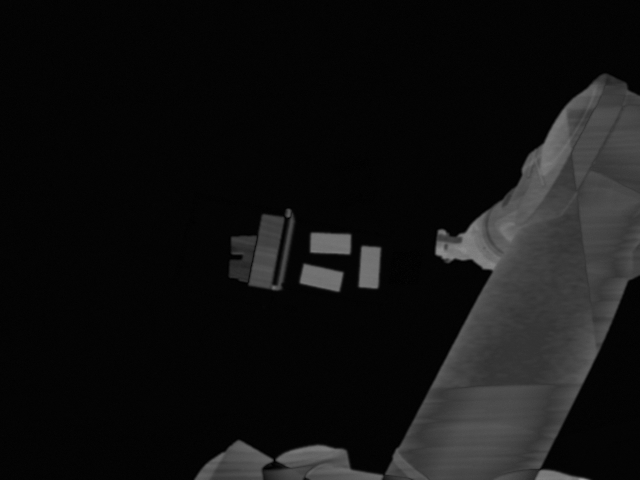

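The difference picture shows that only the gate, the bars and the arm changed. The crate, pot, tape roll and jar are dark, so they did not move. I am handing in.

```bash
python3 - <<'E'
from h import *
print(robot.hand_in())
E
```

```text
the job is handed in; nothing more can be done
None
```

The job is done and handed in at about 17.8 s. The gate is down, all three bars are in the crate, and the tray is back level and released.

- **Gate:** I pushed it outwards and down from inside the tray with closed fingers, at about 7 N or less. It measured about 1.67 rad before tipping and again at the end, so it is past the required 1.5 but just short of the 1.75 stop.
- **Tipping:** I lifted the tray by its tab at about 0.2 rad/s. The bars slid out at about 0.57 rad. I then lowered the tray at about 0.3 rad/s and opened the fingers once the force was zero; it read 0.009 rad.
- **Last checks:** The final pictures show an empty tray, all three bars in the crate and the gripper clear of everything. The top-view difference shows no movement of the crate, pot, tape roll or jar. The crate measured within 2 mm of its first position, which is within calibration error.

**What did not go as planned**
- The last joint reached its 3.14 limit on the first approach. I turned the hand half round, and a tilt of about 1.7° stayed for the rest of the job.
- The hand could not be tilted to match the tab, so the fingers held it loosely from both sides and the outer finger did the lifting. This was not a full flat pinch.
- Friction at the tab pushed the force up to about 22 N near 0.31 rad. I corrected the path and it dropped to about 4 N.

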